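Snug the canister lid and pack it

TASK

The lid of the square canister in the wooden jig has been left loose: screw it down clockwise, with the canister still in the jig, until you feel it go snug, but do not overtighten it. Then lift the canister out, lower it gently (no dropping) into the one empty cell of the carton so that it stands upright on the pad there, and let go. Leave the two packed items and the other things on the bench where they are.

Things in the scene. Friction and masses are not known exactly. Their poses are not given: they have to be found in the camera images.
- jig: Plywood jig fixed to the bench: a block 97 mm square and 44 mm high with a square pocket 69 mm wide whose floor lies 10 mm above the bench. It keeps the canister from turning (about 0.04 rad of play). Origin: centre of the underside, on the bench; x and y along its sides.
- jar: White square canister, about 0.38 kg with lid, standing in the jig: body 66 mm square and 78 mm high, lid on top. Origin: centre of its underside; x and y along its sides, z up. It can be lifted straight up and carried by its lid.
- lid_top (a point): Centre of the top of the black round ribbed screw lid (56 mm across, 59 mm over the shallow ribs, side 28 mm high). With the lid loose it is 113 mm above the underside of the canister (its lower edge 7 mm above the shoulders of the body) and sinks 0.8 mm per radian of turning. It turns with the lid, its z points up.
- lid (a joint): How far the lid is screwed along its thread, rad: grows as it turns clockwise seen from above; starts at 0 to 0.9. It turns against a steady friction of 0.12 N m (less when read at a pause) up to 2.6, where the liner in the lid meets the rim; this value then stays, and joint liner takes up further turning.
- liner (a joint): How far the lid was turned on past where its liner meets the rim, rad; 0 until then. It takes 0.3 N m (friction) plus 1.2 N m per rad; the friction eases at a pause, so the torque reads up to 0.3 less then. Snug: 0.12 to 1.0; stop at 0.5 N m or so, turning or paused; past 1.0 (1.5 N m turning, 0.9 paused) is overtightened. Let go, it stays, or springs back to 0.25 if farther on.
- carton: Open cardboard carton fixed to the bench, 107 mm by 312 mm outside, 70 mm high, walls 4 mm, floor 4 mm, its long side along its y. Two dividers as high as the walls make three cells in a row along y, 99 mm by 98 mm each, centres at y = -0.101, 0 and 0.101 m. Its folded-out flaps lie against the outer sides. Origin: centre of the underside.
- pad: Pale square sheet, 86 mm square and 3 mm thick, fixed on the floor of the empty cell, at the middle of it. Origin: centre of its underside, 4 mm above the bench; its sides are parallel to the carton's. The canister must end standing on it, its underside 7 mm above the bench.
- bottle: Already packed: round white jar with a white cap, 60 mm across and 82 mm high, standing in another cell. Origin: centre of the underside.
- smallbox: Already packed: cardboard box 62 mm square and 80 mm high, standing in the third cell. Origin: centre of the underside.
- tape: Roll of packing tape lying flat on the bench beyond the work, 100 mm across, 48 mm high. Origin: centre of the underside.
- pouch_box: Flat cardboard box, 100 mm (along x) by 60 mm, 35 mm high, on the bench between the jig and the carton, nearer the robot. Origin: centre of the underside.
There are look-alikes about, which are no part of the job. There is more than one size of the jig; the job needs the larger. What is shaped like the jar but purple is not meant.

How it is judged:
By the outcome, as a careful person would: the job done as asked, in the order asked, and still so for the second after the job is handed in, with the robot touching nothing.
It also fails if it takes over 67 s, if anything falls off the work surface, if the arm or the gripper's body presses on something with over 40 N, if the wrist force passes 120 N, or if a joint passes its speed limit or range.

ROBOT

A 7-joint arm with a two-finger parallel gripper is mounted at the origin on the work surface. World frame = base frame: x ahead of the robot, y to its left, z up, the work surface at z = 0. Lengths are in mm, angles in rad, forces in N, time in s.
With the tool pointing down it reaches from about 425 to 875 mm from the base axis. Payload 9.9 kg.
Tool frame: the origin (TCP) lies midway between the tips of the shut fingers; the grasp point (between the pads) lies 19 mm behind it; y points along the fingers, z is the direction in which the jaws open and shut, and the axes are right-handed (so a half turn about y gives the same grasp; the last joint's range is limited). The gripper opens to 85 mm and grips with 20 to 120 N. Pads are 22 mm wide; open, the fingers measure 114 mm over their backs; the gripper's body (76 mm by 85 mm) begins 54 mm behind the grasp point. The pads swing forward as they close: fully open they stand 13 mm farther back than shut.
Start: joints at [-1.295, 0.576, 0.025, 1.437, -0.015, 1.129, -0.057], TCP at [237.652, 631.784, 231.289] pointing down, gripper open.
Joint ranges: [-2.76, 2.76], [-0.34, 2.15], [-1.52, 1.57], [0.19, 2.46], [-1.09, 4.23], [0.17, 1.99], [-2.82, 2.82]. Speed limits (rad/s): [2.22, 2.22, 3.01, 3.01, 3.14, 3.14, 3.14].

INTERFACE

Orientations are given as [roll, pitch, yaw] about the fixed x, y, z axes, in that order (R = Rz(yaw) Ry(pitch) Rx(roll)).
In Python, from plant import get_obs, grab_frame, get_calibration, close_job gives the robot as it stands.
- The arm moves only by the tool apply_moves, never from a script. Its argument "deltas" is a list of rows, each an object with "dp": the shift along the world's x, y, z in mm, a list of three; "twist": the turn, a rotation vector about the world's x, y, z in degrees, a list of three; "jaw": the finger opening in mm, from 0 to 85.4. A call has 1 to 10 rows; each row shifts and turns the pose as measured when the row begins; what a row does not reach is not made up. A row lasts 1/12 s, in which the tool goes at most 41.7 mm and 7.16 degrees, less where a joint would pass 70% of its speed; a pose out of reach is approached as far as the arm can. A call is refused whole if a number of a shift passes 41.7 or a number of a turn 7.16, either way. A call with a gripper value outside its range is refused whole. The fingers move at their own pace and stop on an object; "squeeze" is the grip in N (left out, the last holds). Time passes only in rows, so rows that do not move let the fingers close. It gives the time, the measured TCP pose, the force and the opening at its end, in the units of the state.
- get_obs(): the state, without advancing time (a new reading comes with each control period).
- grab_frame(name): name is "side" or "top"; returns the picture (400x640x3 uint8, red, green, blue); there is no depth.
- get_calibration(name): a dict with "mtx" (3x3 intrinsics, pixels), "T" (4x4, takes a point from camera to world coordinates). Camera axes: x right, y up, looking along -z (the intrinsics and any distortion apply to the point x, -y, -z); pixel columns grow to the right and rows downward; lengths in mm; the calibration is good to about 2 mm. A picture is of the moment at which its call begins. get_calibration takes no time and is no camera call.
- close_job(): hands the job in, once; it reports no verdict.
The state is a dict: "time_s": time; "q": joint angles; "joint_velocities": joint speeds; "joint_efforts": joint torques, N m; "position": TCP position; "tool_rot": TCP orientation; "contact_force": force on the tool from outside, world axes, zero at the start; "wrist_torque": the same for the moment, N m; "finger_gap": finger opening in mm.
Only numpy, scipy, OpenCV 4.12 (cv2) and the standard library are available. Lean on these libraries where they do the work, as an engineer would, in place of code of your own. Each camera call takes 0.05 s, during which the arm holds its last target.

## Working session

There is one attempt and no reset: what is moved stays moved. The work goes in short steps, Python scripts to look and compute and a tool call to move; the robot and the scene stay as the last step left them, time stands still between calls to the robot, and variables do not carry over. Pictures are saved under pics/ and viewed, and the job is handed in when it is done.

Besides the shell and the picture viewer there is one more tool, called after "Emit:" in YAML: its name, and indented under it one key for each argument. apply_moves: Moves the arm, as the interface text tells. Its arguments: {"type":"object","properties":{"deltas":{"type":"array","items":{"type":"object","properties":{"dp":{"type":"array","items":{"type":"number"}},"twist":{"type":"array","items":{"type":"number"}},"jaw":{"type":"number"}}}},"squeeze":{"type":"number"}},"required":["deltas"]}

```bash
mkdir -p pics; ls; python3 - <<'E'
from plant import *
import cv2
o=get_obs()
for k,v in o.items(): print(k,v)
for n in("side","top"):
    c=get_calibration(n); print(n,c)
    cv2.imwrite(f"pics/{n}0.png",grab_frame(n)[:,:,::-1])
E
```

```text
pics
time_s 0.0
q [-1.29480069  0.57654416  0.02484728  1.43789934 -0.01498582  1.12897564
 -0.05650132]
joint_velocities [ 0.00088698  0.00020279  0.00221887 -0.00041946 -0.00048977  0.00025899
  0.00081583]
joint_efforts [-1.59230199e-04 -7.65770030e+01  2.25062661e+00 -2.85944384e+01
  1.52812799e-02  1.29929880e-02  3.88070802e-07]
position [237.50098666 631.3666504  230.43768189]
tool_rot [-1.57243509e+00 -1.00551072e-04 -3.59759260e-01]
contact_force [-0.58033974  0.11852409  0.43641497]
wrist_torque [-0.03675103  0.02490477 -0.09095903]
finger_gap 85.17403881478643
side {'mtx': array([[436.37191416,   0.        , 320.54681439],
       [  0.        , 436.37191416, 197.70482261],
       [  0.        ,   0.        ,   1.        ]]), 'T': array([[ 9.81962372e-01,  1.22638530e-01, -1.43908622e-01,
         3.88102336e+02],
       [-1.88542359e-01,  5.77953520e-01, -7.93990874e-01,
        -8.63592846e+02],
       [-1.42013788e-02,  8.06802033e-01,  5.90651167e-01,
         7.43317442e+02],
       [ 0.00000000e+00,  0.00000000e+00,  0.00000000e+00,
         1.00000000e+00]])}
top {'mtx': array([[465.57757306,   0.        , 319.89953349],
       [  0.        , 465.57757306, 195.41170796],
       [  0.        ,   0.        ,   1.        ]]), 'T': array([[ 6.30196095e-03,  9.80839413e-01, -1.94716026e-01,
         3.17309203e+02],
       [-9.99948171e-01,  7.73819585e-03,  6.61626668e-03,
         3.93067412e+01],
       [ 7.99624587e-03,  1.94664238e-01,  9.80837344e-01,
         1.30800319e+03],
       [ 0.00000000e+00,  0.00000000e+00,  0.00000000e+00,
         1.00000000e+00]])}
```

View pics/side0.png

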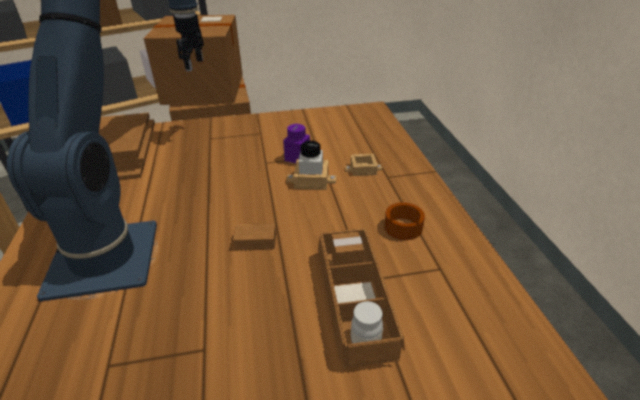

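View pics/top0.png

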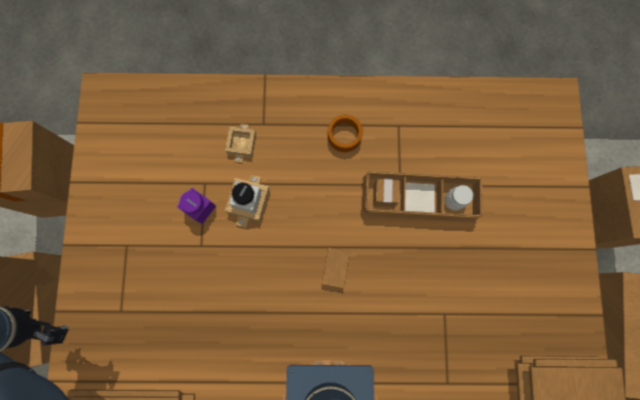

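The canister with its black lid stands in the larger jig, at side (311,160) and top (245,195). The purple decoy is beside it. The empty cell is the middle one, with its pale pad at top (420,197). I'll zoom in next.

```bash
python3 - <<'E'
import cv2
t=cv2.imread("pics/top0.png"); s=cv2.imread("pics/side0.png")
a=cv2.resize(t[160:235,205:285],None,fx=5,fy=5,interpolation=cv2.INTER_CUBIC)
b=cv2.resize(s[125:200,270:350],None,fx=5,fy=5,interpolation=cv2.INTER_CUBIC)
cv2.imwrite("pics/z1.png",cv2.hconcat([a,b]))
a=cv2.resize(t[160:230,355:490],None,fx=5.5,fy=5.5,interpolation=cv2.INTER_CUBIC)
cv2.imwrite("pics/z2.png",a)
E
```

```text
(no output)
```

View pics/z1.png

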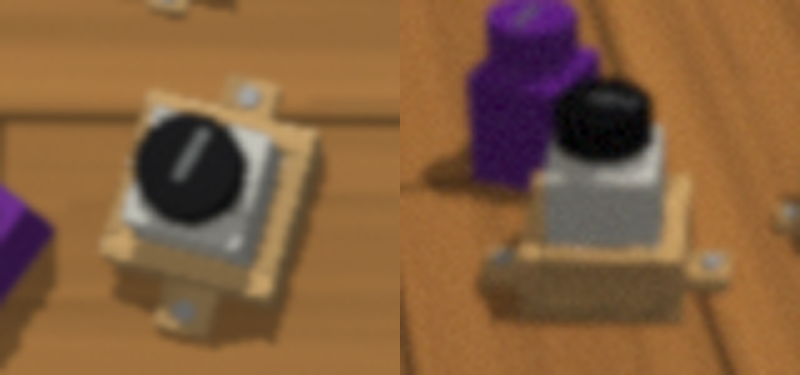

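View pics/z2.png

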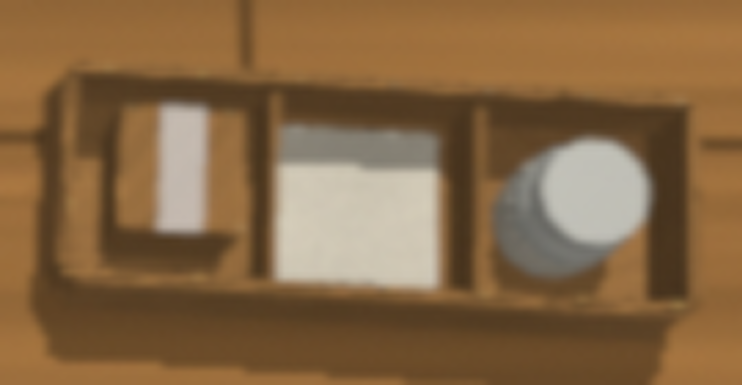

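```bash
cat > h.py <<'E'
import numpy as np,cv2
from plant import *
def ray(n,u,v):
    c=get_calibration(n);K=c["mtx"];T=c["T"]
    d=np.array([(u-K[0,2])/K[0,0],-(v-K[1,2])/K[1,1],-1.])
    return T[:3,3],T[:3,:3]@d
def onz(n,u,v,z):
    o,d=ray(n,u,v); return o+d*(z-o[2])/d[2]
def tri(n1,p1,n2,p2):
    o1,d1=ray(n1,*p1);o2,d2=ray(n2,*p2)
    A=np.stack([d1,-d2],1);s=np.linalg.lstsq(A,o2-o1,rcond=None)[0]
    a=o1+d1*s[0];b=o2+d2*s[1];return (a+b)/2,np.linalg.norm(a-b)
E
python3 - <<'E'
from h import *
np.set_printoptions(precision=1,suppress=True)
t=cv2.imread("pics/top0.png"); g=t.max(2)
m=np.zeros_like(g);m[175:210,225:262]=(g[175:210,225:262]<45)*255
c=max(cv2.findContours(m,0,2)[0],key=cv2.contourArea);print(cv2.contourArea(c),cv2.minEnclosingCircle(c),cv2.fitEllipse(c))
(u,v),r=cv2.minEnclosingCircle(c)
print("lid",onz("top",u,v,122.6), "r", r*1200/465)
z1=lambda x,y:(205+(x+.5)/5-.5,160+(y+.5)/5-.5)
for nm,p in dict(jTL=(148,95),jTR=(318,132),jBR=(262,290),jBL=(105,248)).items(): print(nm,onz("top",*z1(*p),44))
for nm,p in dict(cTL=(163,108),cTR=(277,135),cBR=(245,262),cBL=(122,222)).items(): print(nm,onz("top",*z1(*p),88))
z2=lambda x,y:(355+(x+.5)/5.5-.5,160+(y+.5)/5.5-.5)
for nm,p in dict(TL=(72,72),TR=(690,102),BR=(688,306),BL=(58,278)).items(): print("carton",nm,onz("top",*z2(*p),70))
for nm,p in dict(TL=(282,125),TR=(440,132),BR=(440,288),BL=(275,283)).items(): print("pad",nm,onz("top",*z2(*p),7))
s=cv2.imread("pics/side0.png"); 
b=cv2.resize(s[220:370,310:410],None,fx=4,fy=4,interpolation=cv2.INTER_CUBIC)
cv2.imwrite("pics/z3.png",b)
E
```

```text
302.5 ((242.70689392089844, 193.70689392089844), 10.410614013671875) ((242.57872009277344, 193.60379028320312), (19.31851577758789, 20.337121963500977), 146.1646270751953)
lid [555.6 231.6 122.6] r 26.866100680443548
jTL [614.1 269.6  44. ]
jTR [593.7 174.5  44. ]
jBR [504.9 202.7  44. ]
jBL [527.6 289.6  44. ]
cTL [596.6 253.3  88. ]
cTR [582.3 191.7  88. ]
cBR [513.3 206.5  88. ]
cBL [534.3 272.5  88. ]
carton TL [627.6 -99.6  70. ]
carton TR [ 614.8 -407.4   70. ]
carton BR [ 512.  -400.1   70. ]
carton BL [523.6 -91.3  70. ]
pad TL [ 615.8 -215.9    7. ]
pad TR [ 612.8 -298.3    7. ]
pad BR [ 530.3 -294.9    7. ]
pad BL [ 532.3 -209.8    7. ]
```

View pics/z3.png

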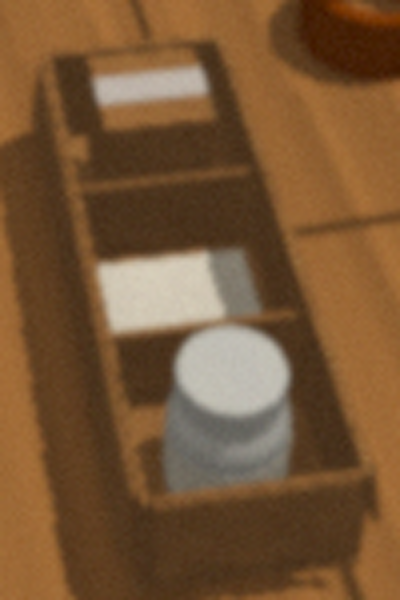

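```bash

python3 - <<'E'
from h import *
np.set_printoptions(precision=1,suppress=True)
z3=lambda x,y:(310+(x+.5)/4-.5,220+(y+.5)/4-.5)
for nm,p in dict(farL=(48,62),farR=(213,45),nearR=(368,468),nearL=(145,500)).items(): print("carton side",nm,onz("side",*z3(*p),70))
for nm,p in dict(FL=(97,263),FR=(243,250),NR=(262,312)).items(): print("pad side",nm,onz("side",*z3(*p),7))
z1=lambda x,y:(270+(x-400+.5)/5-.5,125+(y+.5)/5-.5)
for nm,p in dict(top=(605,102)).items(): print(onz("side",*z1(*p),122.6))
print(tri("top",(242.6,193.6),"side",z1(605,102)))
for nm,p in dict(L=(547,178),R=(662,182),back=(660,125)).items(): print("shoulder side",nm,onz("side",*z1(*p),88))
# bottle top
z2=lambda x,y:(355+(x+.5)/5.5-.5,160+(y+.5)/5.5-.5)
print("bottle",onz("top",*z2(595,192),86))
s=cv2.imread("pics/side0.png")
b=cv2.resize(s[133:172,290:332],None,fx=14,fy=14,interpolation=cv2.INTER_CUBIC)
b=cv2.convertScaleAbs(b,alpha=2.0,beta=10)
cv2.imwrite("pics/z4.png",b)
E
```

```text
carton side farL [ 526.7 -104.5   70. ]
carton side farR [ 625.  -109.5   70. ]
carton side nearR [ 615.7 -408.2   70. ]
carton side nearL [ 512.6 -404.5   70. ]
pad side FL [ 534.  -206.5    7. ]
pad side FR [ 616.7 -213.6    7. ]
pad side NR [ 614.2 -259.1    7. ]
[559.8 229.7 122.6]
(array([558.2, 232.1, 120.9]), np.float64(3.982465882615261))
shoulder side L [521.5 210.1  88. ]
shoulder side R [585.5 191.7  88. ]
shoulder side back [596.8 256.   88. ]
bottle [ 565.4 -352.4   86. ]
```

View pics/z4.png

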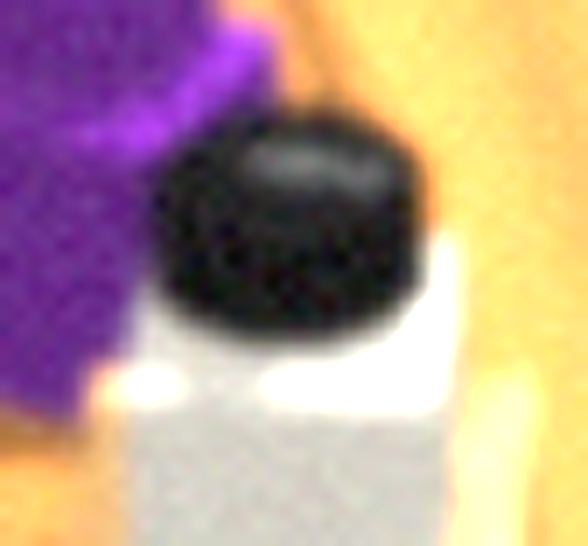

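Emit:
apply_moves:
  deltas:
    - {"dp":[24,-30,0]}
    - {"dp":[24,-30,0]}
    - {"dp":[24,-30,0]}
    - {"dp":[24,-30,0]}
    - {"dp":[24,-30,0]}
    - {"dp":[24,-30,0]}
    - {"dp":[24,-30,0]}
    - {"dp":[24,-30,0]}
    - {"dp":[24,-30,0]}
    - {"dp":[24,-30,0]}

```text
invalid input at $.deltas[0]: expected keys dp, twist, jaw
```

```bash
python3 - <<'E'
from h import *
o=get_obs();print(o["time_s"],o["q"],o["position"],o["tool_rot"],o["wrist_torque"])
E
```

```text
0.1 [-1.2947803   0.57647325  0.02485355  1.43781455 -0.01498624  1.12899319
 -0.05647768] [237.52872972 631.40007475 230.51541222] [-1.57229709e+00 -9.32739696e-05 -3.59760316e-01] [-0.00583657 -0.03280267 -0.0135815 ]
```

Emit:
apply_moves:
  deltas:
    - {"dp":[24,-30,0],"twist":[0,0,0],"jaw":85}
    - {"dp":[24,-30,0],"twist":[0,0,0],"jaw":85}
    - {"dp":[24,-30,0],"twist":[0,0,0],"jaw":85}
    - {"dp":[24,-30,0],"twist":[0,0,0],"jaw":85}
    - {"dp":[24,-30,0],"twist":[0,0,0],"jaw":85}
    - {"dp":[24,-30,0],"twist":[0,0,0],"jaw":85}
    - {"dp":[24,-30,0],"twist":[0,0,0],"jaw":85}
    - {"dp":[24,-30,0],"twist":[0,0,0],"jaw":85}
    - {"dp":[24,-30,0],"twist":[0,0,0],"jaw":85}
    - {"dp":[24,-30,0],"twist":[0,0,0],"jaw":85}

```text
time_s: 0.93
position: [472.9, 324.2, 225.3]
tool_rot: [-1.577, 0.008, -0.34]
contact_force: [1.3, -0.1, -0.1]
finger_gap: 85.1
```

```bash
python3 - <<'E'
from h import *
o=get_obs();print(o["time_s"],o["q"],o["position"],o["tool_rot"],o["wrist_torque"])
E
```

```text
0.9333 [-0.71625705  0.43481033  0.05306475  1.7140561  -0.03053244  1.00341985
  0.57925383] [472.87680012 324.19591002 225.34153029] [-1.57738965  0.00818191 -0.34009902] [ 0.01983804 -0.0470832   0.02066966]
```

Emit:
apply_moves:
  deltas:
    - {"dp":[26,-28,0],"twist":[0,0,7],"jaw":85}
    - {"dp":[26,-28,0],"twist":[0,0,7],"jaw":85}
    - {"dp":[26,-28,0],"twist":[0,0,7],"jaw":85}
    - {"dp":[0,0,-8],"twist":[0,0,7],"jaw":85}
    - {"dp":[0,0,-8],"twist":[0,0,7],"jaw":85}
    - {"dp":[0,0,-8],"twist":[0,0,7],"jaw":85}
    - {"dp":[0,0,-8],"twist":[0,0,7],"jaw":85}
    - {"dp":[0,0,-8],"twist":[0,0,7],"jaw":85}
    - {"dp":[0,0,0],"twist":[0,0,7],"jaw":85}
    - {"dp":[0,0,0],"twist":[0,0,0],"jaw":85}

```text
time_s: 1.77
position: [560.2, 219.2, 180.3]
tool_rot: [-1.583, 0.011, 0.782]
contact_force: [0.0, 0.7, 0.4]
finger_gap: 85.1
```

```bash
cat > st.py <<'E'
from h import *
from scipy.spatial.transform import Rotation as Ro
np.set_printoptions(precision=3,suppress=True)
o=get_obs();R=Ro.from_euler("xyz",o["tool_rot"]).as_matrix()
# tilt: rotvec (deg, world) to bring tool y to straight down
w=np.degrees(np.cross(R[:,1],[0,0,-1]))
print("t",o["time_s"],"q1,7",o["q"][[0,6]],"pos",o["position"],"yaw",np.arctan2(-R[0,2],R[1,2]),"fixtilt",w)
print("F",o["contact_force"],"M",o["wrist_torque"],"gap",o["finger_gap"])
E
python3 st.py
```

```text
t 1.7667 q1,7 [-0.321  1.756] pos [560.25  219.24  180.303] yaw 0.7818106043849501 fixtilt [0.937 0.019 0.   ]
F [0.044 0.738 0.362] M [0.023 0.019 0.009] gap 85.07352078863967
```

Emit:
apply_moves:
  deltas:
    - {"dp":[-2.5,12,0],"twist":[0.9,0,0],"jaw":85}
    - {"dp":[0,0,-8],"twist":[0,0,0],"jaw":85}
    - {"dp":[0,0,0],"twist":[0,0,0],"jaw":85}

```text
time_s: 2.02
position: [557.4, 232.1, 171.3]
tool_rot: [-1.57, -0.0, 0.771]
contact_force: [0.0, -1.0, -0.9]
finger_gap: 85.0
```

```bash
python3 st.py; python3 - <<'E'
from h import *
for n,(r0,r1,c0,c1) in dict(side=(100,200,270,350),top=(150,240,195,285)).items():
    f=grab_frame(n)[:,:,::-1]; cv2.imwrite(f"pics/{n}1z.png",cv2.resize(f[r0:r1,c0:c1],None,fx=5,fy=5,interpolation=cv2.INTER_CUBIC))
E
```

```text
t 2.0167 q1,7 [-0.33   1.738] pos [557.37  232.104 171.307] yaw 0.7708374147663244 fixtilt [-0.064 -0.04  -0.   ]
F [ 0.013 -0.986 -0.912] M [ 0.009 -0.058 -0.001] gap 84.96548979643309
```

View pics/side1z.png

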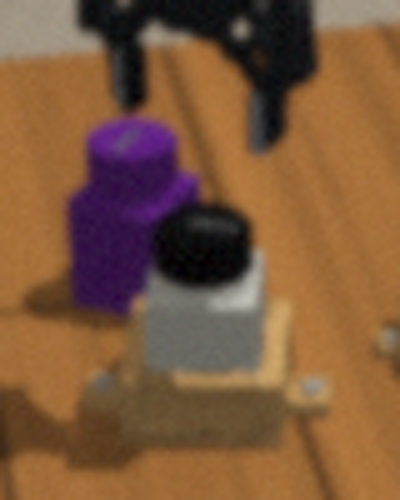

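View pics/top1z.png

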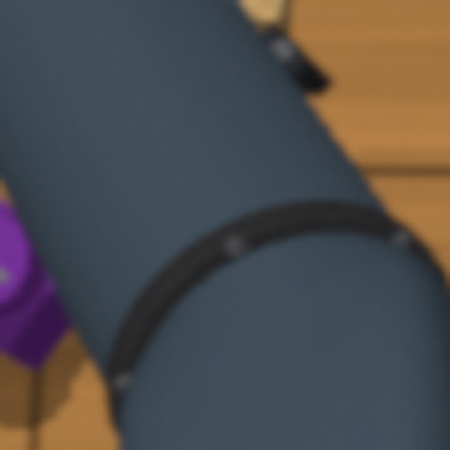

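```bash
python3 - <<'E'
from h import *
for p in [(130,105),(262,150)]: print(onz("side",270+p[0]/5,100+p[1]/5,184))
print(onz("side",270+196/5,100+127.5/5,184), onz("side",270+204/5,100+225/5,122.6))
E
```

```text
[525.70956971 267.67686931 184.        ]
[588.8736783  197.12706435 184.        ]
[557.89657036 231.72628488 184.        ] [560.36539331 229.52844686 122.6       ]
```

Emit:
apply_moves:
  deltas:
    - {"dp":[1,-1.5,-20],"twist":[0,0,0],"jaw":85}
    - {"dp":[0,0,-20],"twist":[0,0,0],"jaw":85}
    - {"dp":[0,0,-18],"twist":[0,0,0],"jaw":85}
    - {"dp":[0,0,-12],"twist":[0,0,0],"jaw":85}
    - {"dp":[0,0,-6],"twist":[0,0,0],"jaw":85}
    - {"dp":[0,0,0],"twist":[0,0,0],"jaw":85}

```text
time_s: 2.62
position: [560.6, 232.8, 96.5]
tool_rot: [-1.573, -0.008, 0.767]
contact_force: [-0.8, -0.2, -0.1]
finger_gap: 84.8
```

```bash
python3 st.py
```

```text
t 2.6167 q1,7 [-0.344  1.706] pos [560.578 232.83   96.534] yaw 0.7666155340550505 fixtilt [-0.198  0.408  0.   ]
F [-0.78  -0.152 -0.085] M [-0.017  0.02   0.032] gap 84.8045487006786
```

Emit:
apply_moves:
  deltas:
    - {"dp":[-1.8,-1.8,-6],"twist":[0,0.4,0],"jaw":85}
    - {"dp":[0,0,-3],"twist":[0,0,0],"jaw":85}
    - {"dp":[0,0,0],"twist":[0,0,0],"jaw":85}

```text
time_s: 2.87
position: [559.4, 231.4, 88.3]
tool_rot: [-1.569, -0.004, 0.766]
contact_force: [0.4, -0.2, -0.1]
finger_gap: 84.8
```

```bash
python3 st.py; python3 - <<'E'
from h import *
for n,(r0,r1,c0,c1) in dict(side=(100,200,270,350)).items():
    f=grab_frame(n)[:,:,::-1]; cv2.imwrite(f"pics/{n}2z.png",cv2.resize(f[r0:r1,c0:c1],None,fx=7,fy=6,interpolation=cv2.INTER_CUBIC))
E
```

```text
t 2.8667 q1,7 [-0.341  1.707] pos [559.43  231.436  88.342] yaw 0.7656927656878565 fixtilt [-0.233  0.077  0.   ]
F [ 0.395 -0.219 -0.058] M [-0.007  0.023  0.036] gap 84.77251015906202
```

View pics/side2z.png

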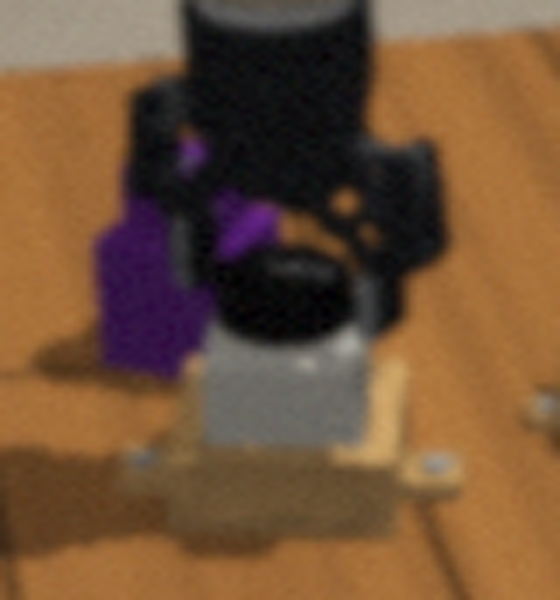

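The fingers straddle the lid, at about (185,255) and (375,300) in the zoom. Closing gently.

Emit:
apply_moves:
  deltas:
    - {"dp":[0,0,0],"twist":[0,0,0],"jaw":66}
    - {"dp":[0,0,0],"twist":[0,0,0],"jaw":60}
    - {"dp":[0,0,0],"twist":[0,0,0],"jaw":54}
    - {"dp":[0,0,0],"twist":[0,0,0],"jaw":50}
    - {"dp":[0,0,0],"twist":[0,0,0],"jaw":50}
  squeeze: 20

```text
time_s: 3.33
position: [559.7, 232.0, 89.9]
tool_rot: [-1.569, -0.006, 0.766]
contact_force: [-0.5, 0.2, -2.4]
finger_gap: 55.8
```

```bash
python3 st.py
```

```text
t 3.3333 q1,7 [-0.341  1.707] pos [559.659 231.978  89.915] yaw 0.765601253111846 fixtilt [-0.3    0.153  0.   ]
F [-0.499  0.214 -2.384] M [ 0.136  0.009 -0.004] gap 55.805734651491946
```

Emit:
apply_moves:
  deltas:
    - {"dp":[0,0,0],"twist":[0,0,0],"jaw":45}
    - {"dp":[0,0,0],"twist":[0,0,0],"jaw":45}
    - {"dp":[0,0,0],"twist":[0,0,0],"jaw":45}
  squeeze: 70

```text
time_s: 3.58
position: [559.7, 232.2, 90.2]
tool_rot: [-1.569, -0.006, 0.766]
contact_force: [-1.5, -0.2, -1.6]
finger_gap: 54.3
```

```bash
python3 st.py; python3 - <<'E'
from h import *
f=grab_frame("side")[:,:,::-1]; cv2.imwrite(f"pics/side3z.png",cv2.resize(cv2.convertScaleAbs(f[125:180,285:345],alpha=2,beta=10),None,fx=10,fy=10,interpolation=cv2.INTER_CUBIC))
E
```

```text
t 3.5833 q1,7 [-0.341  1.707] pos [559.686 232.21   90.165] yaw 0.7659136175862189 fixtilt [-0.314  0.172  0.   ]
F [-1.477 -0.212 -1.636] M [ 0.069  0.087 -0.003] gap 54.32351479955273
```

View pics/side3z.png

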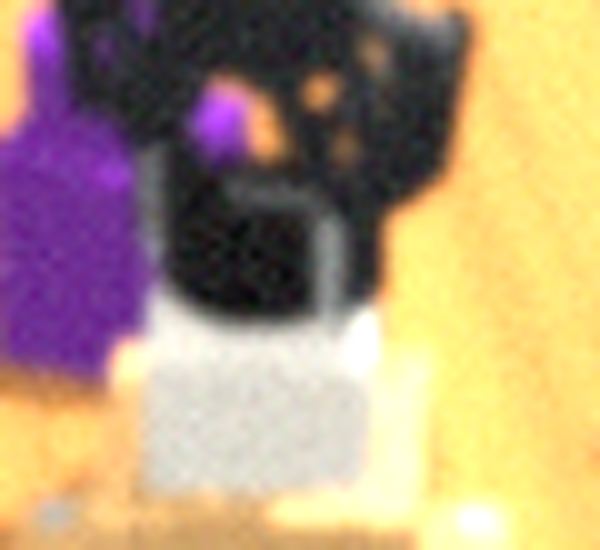

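Grip is on the lid side, with both pads covering it. Starting the clockwise turn (negative z).

Emit:
apply_moves:
  deltas:
    - {"dp":[0,0,-0.1],"twist":[0,0,-6],"jaw":45}
    - {"dp":[0,0,-0.1],"twist":[0,0,-6],"jaw":45}
    - {"dp":[0,0,-0.1],"twist":[0,0,-6],"jaw":45}
    - {"dp":[0,0,-0.1],"twist":[0,0,-6],"jaw":45}

```text
time_s: 3.97
position: [559.6, 232.3, 90.1]
tool_rot: [-1.568, -0.006, 0.334]
contact_force: [-0.2, 1.3, -0.1]
finger_gap: 54.4
```

```bash
python3 st.py
```

```text
t 3.9667 q1,7 [-0.422  1.375] pos [559.558 232.323  90.099] yaw 0.3344793962002116 fixtilt [-0.27   0.279  0.   ]
F [-0.169  1.313 -0.11 ] M [-0.015  0.197  0.106] gap 54.410307418526884
```

Emit:
apply_moves:
  deltas:
    - {"dp":[0,0,-0.15],"twist":[0,0,-6],"jaw":45}
    - {"dp":[0,0,-0.15],"twist":[0,0,-6],"jaw":45}
    - {"dp":[0,0,-0.15],"twist":[0,0,-6],"jaw":45}
    - {"dp":[0,0,-0.15],"twist":[0,0,-6],"jaw":45}
    - {"dp":[0,0,-0.15],"twist":[0,0,-6],"jaw":45}
    - {"dp":[0,0,-0.15],"twist":[0,0,-6],"jaw":45}
    - {"dp":[0,0,-0.15],"twist":[0,0,-6],"jaw":45}
    - {"dp":[0,0,-0.15],"twist":[0,0,-6],"jaw":45}

```text
time_s: 4.63
position: [558.7, 232.9, 89.9]
tool_rot: [-1.568, -0.006, -0.543]
contact_force: [-1.0, 0.1, 0.3]
finger_gap: 54.0
```

```bash
python3 st.py; python3 -c "
from plant import *;print(get_obs()['q'])"
```

```text
t 4.6333 q1,7 [-0.59   0.707] pos [558.726 232.911  89.901] yaw -0.5427713699611224 fixtilt [0.027 0.368 0.   ]
F [-0.982  0.141  0.328] M [-0.2    0.244  0.113] gap 54.04096031037899
[-0.59031265  0.63189043  0.1841274   1.79979812 -0.16014099  0.71873836
  0.70723825]
```

Emit:
apply_moves:
  deltas:
    - {"dp":[0,0,-0.3],"twist":[0,0,-6],"jaw":45}
    - {"dp":[0,0,-0.3],"twist":[0,0,-6],"jaw":45}
    - {"dp":[0,0,-0.3],"twist":[0,0,-6],"jaw":45}
    - {"dp":[0,0,-0.3],"twist":[0,0,-5],"jaw":45}

```text
time_s: 4.97
position: [558.8, 233.2, 89.9]
tool_rot: [-1.567, -0.006, -0.964]
contact_force: [-1.0, 0.4, 2.0]
finger_gap: 54.4
```

```bash
python3 st.py
```

```text
t 4.9667 q1,7 [-0.669  0.39 ] pos [558.775 233.239  89.859] yaw -0.964244884842227 fixtilt [0.156 0.362 0.   ]
F [-1.04   0.393  2.004] M [-0.219  0.402  0.107] gap 54.44940104699276
```

Emit:
apply_moves:
  deltas:
    - {"dp":[0,0,-0.4],"twist":[0,0,-5],"jaw":45}
    - {"dp":[0,0,-0.4],"twist":[0,0,-5],"jaw":45}
    - {"dp":[0,0,-0.4],"twist":[0,0,-5],"jaw":45}

```text
time_s: 5.22
position: [558.8, 233.6, 89.8]
tool_rot: [-1.567, -0.005, -1.238]
contact_force: [-1.7, 0.3, 3.7]
finger_gap: 54.6
```

```bash
python3 st.py
```

```text
t 5.2167 q1,7 [-0.718  0.185] pos [558.802 233.555  89.848] yaw -1.238381764956612 fixtilt [0.214 0.331 0.   ]
F [-1.737  0.309  3.697] M [-0.136  0.542  0.226] gap 54.605974668274676
```

Emit:
apply_moves:
  deltas:
    - {"dp":[0,0,-0.2],"twist":[0,0,-3],"jaw":45}
    - {"dp":[0,0,-0.2],"twist":[0,0,-3],"jaw":45}

```text
time_s: 5.38
position: [558.6, 233.8, 89.9]
tool_rot: [-1.567, -0.005, -1.35]
contact_force: [0.1, 0.0, 0.9]
finger_gap: 54.2
```

```bash
python3 st.py
```

```text
t 5.3833 q1,7 [-0.737  0.101] pos [558.648 233.842  89.873] yaw -1.3499333121810737 fixtilt [0.242 0.298 0.   ]
F [0.123 0.002 0.924] M [-0.102  0.286  0.121] gap 54.184315159644505
```

Emit:
apply_moves:
  deltas:
    - {"dp":[0,0,-0.2],"twist":[0,0,-4],"jaw":45}
    - {"dp":[0,0,-0.2],"twist":[0,0,-4],"jaw":45}

```text
time_s: 5.55
position: [558.6, 234.1, 89.9]
tool_rot: [-1.567, -0.005, -1.495]
contact_force: [-1.0, -0.4, 0.7]
finger_gap: 54.8
```

```bash
python3 st.py
```

```text
t 5.55 q1,7 [-0.762 -0.008] pos [558.644 234.067  89.872] yaw -1.4945931813896964 fixtilt [0.266 0.262 0.   ]
F [-1.034 -0.352  0.684] M [-0.165  0.318  0.159] gap 54.79957409900139
```

Emit:
apply_moves:
  deltas:
    - {"dp":[0,0,-0.2],"twist":[0,0,-4],"jaw":45}
    - {"dp":[0,0,-0.2],"twist":[0,0,-4],"jaw":45}

```text
time_s: 5.72
position: [558.6, 234.2, 89.9]
tool_rot: [-1.567, -0.005, -1.64]
contact_force: [-1.7, -1.0, 0.1]
finger_gap: 54.2
```

```bash
python3 st.py
```

```text
t 5.7167 q1,7 [-0.786 -0.118] pos [558.632 234.192  89.889] yaw -1.6403272118867762 fixtilt [0.286 0.219 0.   ]
F [-1.741 -0.975  0.056] M [0.006 0.704 0.294] gap 54.18494703910955
```

Emit:
apply_moves:
  deltas:
    - {"dp":[0,0,0],"twist":[0,0,-3],"jaw":45}
    - {"dp":[0,0,0],"twist":[0,0,-3],"jaw":45}

```text
time_s: 5.88
position: [558.1, 234.1, 89.8]
tool_rot: [-1.568, -0.005, -1.75]
contact_force: [2.1, -0.6, -0.9]
finger_gap: 54.7
```

```bash
python3 st.py
```

```text
t 5.8833 q1,7 [-0.805 -0.201] pos [558.127 234.101  89.846] yaw -1.7498803294103027 fixtilt [0.341 0.122 0.   ]
F [ 2.066 -0.592 -0.904] M [-0.091 -0.042  0.389] gap 54.68425567560317
```

Emit:
apply_moves:
  deltas:
    - {"dp":[0,0,0],"twist":[0,0,-3],"jaw":45}
    - {"dp":[0,0,0],"twist":[0,0,-3],"jaw":45}

```text
time_s: 6.05
position: [558.2, 234.1, 89.9]
tool_rot: [-1.567, -0.006, -1.858]
contact_force: [0.4, -0.8, -1.3]
finger_gap: 54.2
```

```bash
python3 st.py
```

```text
t 6.05 q1,7 [-0.822 -0.283] pos [558.21  234.117  89.872] yaw -1.8577437800861671 fixtilt [0.382 0.087 0.   ]
F [ 0.373 -0.794 -1.261] M [-0.111  0.083  0.489] gap 54.217009294820656
```

Emit:
apply_moves:
  deltas:
    - {"dp":[0,0,0],"twist":[0,0,-3],"jaw":45}
    - {"dp":[0,0,0],"twist":[0,0,-2],"jaw":45}

```text
time_s: 6.22
position: [558.2, 234.1, 89.8]
tool_rot: [-1.567, -0.007, -1.948]
contact_force: [-0.3, -1.0, -0.4]
finger_gap: 54.4
```

```bash
python3 st.py; python3 -c "
from plant import *;print(get_obs()['q'])"
```

```text
t 6.2167 q1,7 [-0.836 -0.351] pos [558.247 234.141  89.841] yaw -1.9477545831412226 fixtilt [0.428 0.046 0.   ]
F [-0.322 -0.988 -0.399] M [-0.094  0.204  0.678] gap 54.441720130199926
[-0.83641195  0.70916882  0.59698676  1.801067   -0.52583853  0.79777615
 -0.35138499]
```

Snug: torque rose steadily from 0.12 to 0.68 N m, which puts the liner at about 0.3 rad. I'll release to relieve the torque and then regrasp.

Emit:
apply_moves:
  deltas:
    - {"dp":[0,0,0],"twist":[0,0,0],"jaw":70}
    - {"dp":[0,0,0],"twist":[0,0,0],"jaw":80}
    - {"dp":[0,0,0],"twist":[0,0,0],"jaw":80}
    - {"dp":[0,0,0],"twist":[0,0,0],"jaw":80}

```text
time_s: 6.55
position: [558.6, 234.6, 90.0]
tool_rot: [-1.567, -0.006, -1.946]
contact_force: [0.8, 0.7, 0.8]
finger_gap: 79.8
```

```bash
python3 st.py; python3 - <<'E'
from h import *
f=grab_frame("side")[:,:,::-1]; cv2.imwrite(f"pics/side4z.png",cv2.resize(cv2.convertScaleAbs(f[110:190,275:350],alpha=2,beta=10),None,fx=7,fy=7,interpolation=cv2.INTER_CUBIC))
E
```

```text
t 6.55 q1,7 [-0.837 -0.35 ] pos [558.628 234.555  90.008] yaw -1.9457817628522587 fixtilt [0.418 0.087 0.   ]
F [0.827 0.71  0.801] M [ 0.011  0.004 -0.003] gap 79.75665625787795
```

View pics/side4z.png

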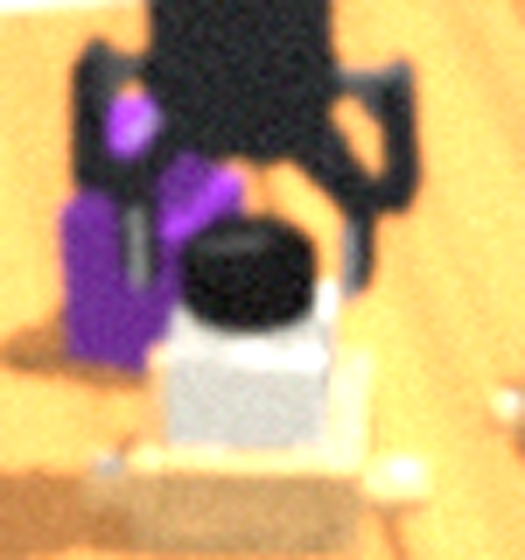

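Emit:
apply_moves:
  deltas:
    - {"dp":[-0.3,-1,-2.5],"twist":[0.4,0,0],"jaw":80}
    - {"dp":[0,0,-0.5],"twist":[0,0,0],"jaw":70}
    - {"dp":[0,0,0],"twist":[0,0,0],"jaw":60}
    - {"dp":[0,0,0],"twist":[0,0,0],"jaw":50}
    - {"dp":[0,0,0],"twist":[0,0,0],"jaw":45}
    - {"dp":[0,0,0],"twist":[0,0,0],"jaw":45}
    - {"dp":[0,0,0],"twist":[0,0,0],"jaw":45}
  squeeze: 60

```text
time_s: 7.18
position: [558.7, 233.2, 87.4]
tool_rot: [-1.569, 0.002, -1.945]
contact_force: [-0.1, -0.2, 0.6]
finger_gap: 54.8
```

```bash
python3 st.py
```

```text
t 7.1833 q1,7 [-0.825 -0.337] pos [558.703 233.225  87.362] yaw -1.9452027398518015 fixtilt [-0.088  0.131  0.   ]
F [-0.093 -0.186  0.587] M [ 0.014  0.005 -0.   ] gap 54.841329699455166
```

Emit:
apply_moves:
  deltas:
    - {"dp":[0,0,3],"twist":[0,0,0],"jaw":45}
    - {"dp":[0,0,6],"twist":[0,0,0],"jaw":45}
    - {"dp":[0,0,10],"twist":[0,0,0],"jaw":45}
    - {"dp":[0,0,12],"twist":[0,0,0],"jaw":45}

```text
time_s: 7.52
position: [557.5, 232.5, 117.1]
tool_rot: [-1.571, -0.002, -1.945]
contact_force: [2.6, 1.6, -6.6]
finger_gap: 54.6
```

```bash
python3 st.py
```

```text
t 7.5167 q1,7 [-0.846 -0.365] pos [557.496 232.523 117.056] yaw -1.9450508677312863 fixtilt [ 0.111 -0.069  0.   ]
F [ 2.646  1.591 -6.567] M [ 0.161 -0.672  0.111] gap 54.633359283540585
```

Emit:
apply_moves:
  deltas:
    - {"dp":[0,0,14],"twist":[0,0,0],"jaw":45}
    - {"dp":[0,0,16],"twist":[0,0,0],"jaw":45}
    - {"dp":[0,0,18],"twist":[0,0,0],"jaw":45}
    - {"dp":[0,0,18],"twist":[0,0,0],"jaw":45}
    - {"dp":[0,0,14],"twist":[0,0,0],"jaw":45}
    - {"dp":[0,0,4],"twist":[0,0,0],"jaw":45}
    - {"dp":[0,0,0],"twist":[0,0,0],"jaw":45}

```text
time_s: 8.1
position: [555.3, 231.5, 213.2]
tool_rot: [-1.572, -0.002, -1.947]
contact_force: [0.5, -0.0, -5.2]
finger_gap: 54.8
```

```bash
python3 st.py; python3 - <<'E'
from h import *
f=grab_frame("side")[:,:,::-1]; cv2.imwrite(f"pics/side5z.png",cv2.resize(f[70:200,255:365],None,fx=4.5,fy=4.5,interpolation=cv2.INTER_CUBIC))
E
```

```text
t 8.1 q1,7 [-0.896 -0.44 ] pos [555.316 231.521 213.174] yaw -1.9465586750579218 fixtilt [ 0.053 -0.12   0.   ]
F [ 0.49  -0.044 -5.22 ] M [ 0.036  0.01  -0.017] gap 54.7768519067196
```

View pics/side5z.png

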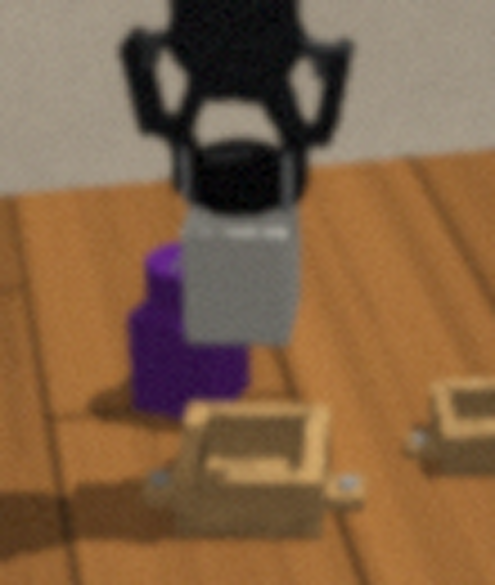

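Emit:
apply_moves:
  deltas:
    - {"dp":[0,-8,0],"twist":[0,0,1],"jaw":45}
    - {"dp":[1,-18,0],"twist":[0,0,1],"jaw":45}
    - {"dp":[1,-28,0],"twist":[0,0,1],"jaw":45}
    - {"dp":[1,-30,0],"twist":[0,0,1],"jaw":45}
    - {"dp":[1,-30,0],"twist":[0,0,1],"jaw":45}
    - {"dp":[1,-30,0],"twist":[0,0,1],"jaw":45}
    - {"dp":[1,-30,0],"twist":[0,0,1],"jaw":45}
    - {"dp":[1,-30,0],"twist":[0,0,1],"jaw":45}
    - {"dp":[1,-30,0],"twist":[0,0,1],"jaw":45}
    - {"dp":[1,-30,0],"twist":[0,0,1],"jaw":45}

```text
time_s: 8.98
position: [555.3, -31.8, 202.8]
tool_rot: [-1.59, -0.005, -1.747]
contact_force: [0.7, -0.4, -5.2]
finger_gap: 54.6
```

```bash
python3 st.py
```

```text
t 8.9833 q1,7 [-0.436  0.162] pos [555.322 -31.825 202.79 ] yaw -1.7472993810806414 fixtilt [ 0.09  -1.141  0.   ]
F [ 0.717 -0.423 -5.205] M [ 0.022 -0.06  -0.012] gap 54.619919037034485
```

Emit:
apply_moves:
  deltas:
    - {"dp":[3,-30,2],"twist":[0,-0.4,0],"jaw":45}
    - {"dp":[3,-30,2],"twist":[0,-0.4,0],"jaw":45}
    - {"dp":[3,-30,2],"twist":[0,-0.4,0],"jaw":45}
    - {"dp":[3,-30,2],"twist":[0,-0.3,0],"jaw":45}
    - {"dp":[3,-30,2],"twist":[0,-0.3,0],"jaw":45}
    - {"dp":[3,-24,0],"twist":[0,0,0],"jaw":45}
    - {"dp":[1,-14,0],"twist":[0,0,0],"jaw":45}
    - {"dp":[0,-6,0],"twist":[0,0,0],"jaw":45}
    - {"dp":[0,0,0],"twist":[0,0,0],"jaw":45}

```text
time_s: 9.73
position: [565.6, -242.7, 204.7]
tool_rot: [-1.574, -0.003, -1.757]
contact_force: [-0.3, 0.2, -5.5]
finger_gap: 54.8
```

```bash
python3 st.py
```

```text
t 9.7333 q1,7 [-0.037  0.497] pos [ 565.57  -242.749  204.729] yaw -1.7569281066628473 fixtilt [ 0.137 -0.202  0.   ]
F [-0.287  0.222 -5.478] M [ 0.064 -0.04   0.025] gap 54.843800430519586
```

Emit:
apply_moves:
  deltas:
    - {"dp":[5,-9,-10],"twist":[0.1,-0.2,1],"jaw":45}
    - {"dp":[0,0,-15],"twist":[0,0,1],"jaw":45}
    - {"dp":[0,0,-8],"twist":[0,0,0],"jaw":45}
    - {"dp":[0,0,0],"twist":[0,0,0],"jaw":45}

```text
time_s: 10.07
position: [570.2, -247.1, 168.6]
tool_rot: [-1.574, 0.003, -1.719]
contact_force: [-0.5, 0.2, -4.6]
finger_gap: 54.8
```

```bash
python3 st.py; python3 - <<'E'
from h import *
for n,(r0,r1,c0,c1) in dict(side=(170,370,290,430),top=(130,260,350,500)).items():
    f=grab_frame(n)[:,:,::-1]; cv2.imwrite(f"pics/{n}6.png",f); cv2.imwrite(f"pics/{n}6z.png",cv2.resize(f[r0:r1,c0:c1],None,fx=3 if n=="side" else 4,fy=3 if n=="side" else 4,interpolation=cv2.INTER_CUBIC))
E
```

```text
t 10.0667 q1,7 [-0.004  0.559] pos [ 570.221 -247.056  168.563] yaw -1.7186835399101286 fixtilt [-0.207 -0.169 -0.   ]
F [-0.486  0.219 -4.646] M [0.065 0.115 0.006] gap 54.76834137990372
```

View pics/side6z.png

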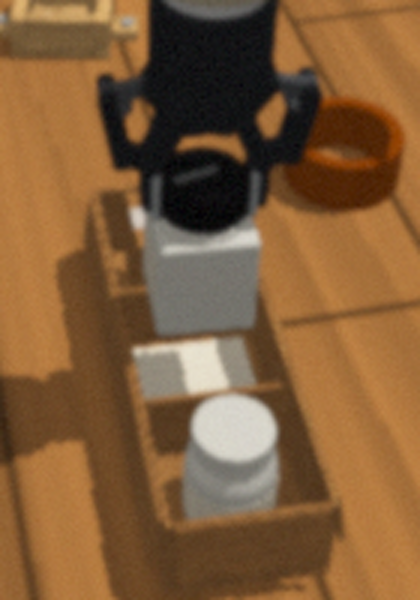

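View pics/top6z.png

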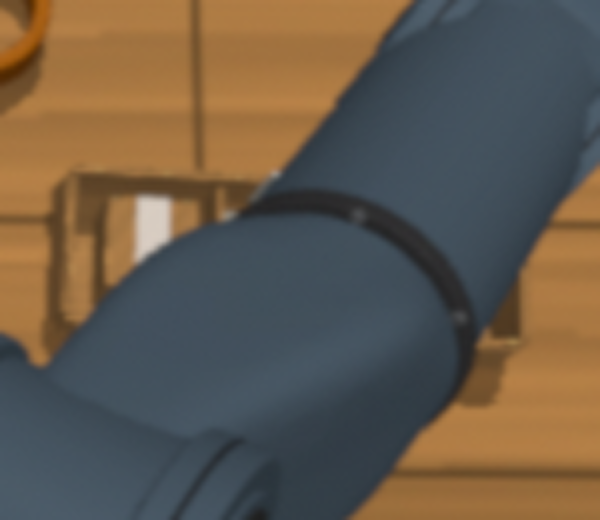

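```bash
python3 - <<'E'
from h import *
q=lambda x,y:(290+(x+.5)/3-.5,170+(y+.5)/3-.5)
for p,z in [((162,333),91),((253,328),91),((160,250),169),((259,243),169),((146,222),169)]: print(z,onz("side",*q(*p),z))
E
```

```text
91 [ 539.28918003 -273.16929303   91.        ]
91 [ 600.07921946 -281.07676514   91.        ]
169 [ 536.22779436 -274.83716129  169.        ]
169 [ 599.24427414 -281.36441795  169.        ]
169 [ 533.34990814 -247.46895912  169.        ]
```

Emit:
apply_moves:
  deltas:
    - {"dp":[0.5,-6.5,0],"twist":[-0.2,-0.2,2.5],"jaw":45}
    - {"dp":[0,0,0],"twist":[0,0,0],"jaw":45}

```text
time_s: 10.33
position: [572.0, -252.3, 171.0]
tool_rot: [-1.568, -0.0, -1.672]
contact_force: [-0.1, -0.1, -6.0]
finger_gap: 54.7
```

```bash
python3 st.py
```

```text
t 10.3333 q1,7 [0.009 0.601] pos [ 572.021 -252.289  170.982] yaw -1.6719214486808769 fixtilt [0.022 0.15  0.   ]
F [-0.065 -0.08  -6.014] M [ 0.065  0.107 -0.056] gap 54.73822652117634
```

Emit:
apply_moves:
  deltas:
    - {"dp":[-1,-1,-8],"twist":[0,0,0],"jaw":45}
    - {"dp":[0,0,-14],"twist":[0,0,0],"jaw":45}
    - {"dp":[0,0,-16],"twist":[0,0,0],"jaw":45}
    - {"dp":[0,0,-14],"twist":[0,0,0],"jaw":45}
    - {"dp":[0,0,-8],"twist":[0,0,0],"jaw":45}
    - {"dp":[0,0,0],"twist":[0,0,0],"jaw":45}

```text
time_s: 10.83
position: [572.9, -250.7, 110.7]
tool_rot: [-1.562, 0.001, -1.677]
contact_force: [-1.1, -0.2, -5.6]
finger_gap: 54.5
```

```bash
python3 st.py; python3 - <<'E'
from h import *
for n,(r0,r1,c0,c1) in dict(side=(170,370,290,430)).items():
    f=grab_frame(n)[:,:,::-1]; cv2.imwrite(f"pics/{n}7z.png",cv2.resize(f[r0:r1,c0:c1],None,fx=3,fy=3,interpolation=cv2.INTER_CUBIC))
E
```

```text
t 10.8333 q1,7 [0.033 0.638] pos [ 572.895 -250.747  110.667] yaw -1.6766021558855726 fixtilt [0.015 0.477 0.   ]
F [-1.053 -0.161 -5.552] M [-0.01   0.177 -0.035] gap 54.48498432505129
```

View pics/side7z.png

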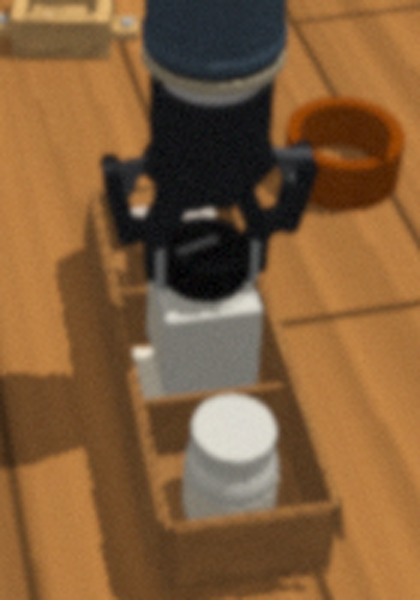

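```bash
python3 - <<'E'
from h import *
q=lambda x,y:(290+(x+.5)/3-.5,170+(y+.5)/3-.5)
for p,z in [((165,318),111.3),((262,310),111.3),((150,285),111.3)]: print(z,onz("side",*q(*p),z))
E
```

```text
111.3 [ 539.55955453 -279.06052494  111.3       ]
111.3 [ 603.85658556 -284.97869795  111.3       ]
111.3 [ 536.68950723 -247.51656106  111.3       ]
```

Emit:
apply_moves:
  deltas:
    - {"dp":[-2,-3,-4],"twist":[0,0.4,0],"jaw":45}
    - {"dp":[0,0,-7],"twist":[0,0,0],"jaw":45}
    - {"dp":[0,0,-5],"twist":[0,0,0],"jaw":45}
    - {"dp":[0,0,-2],"twist":[0,0,0],"jaw":45}
    - {"dp":[0,0,0],"twist":[0,0,0],"jaw":45}

```text
time_s: 11.3
position: [572.3, -254.9, 94.1]
tool_rot: [-1.566, -0.001, -1.677]
contact_force: [-0.4, -0.3, -5.1]
finger_gap: 54.7
```

```bash
python3 st.py
```

```text
t 11.3 q1,7 [0.046 0.652] pos [ 572.326 -254.877   94.122] yaw -1.6773722705765213 fixtilt [0.114 0.268 0.   ]
F [-0.429 -0.337 -5.065] M [ 0.038  0.024 -0.007] gap 54.719653808256
```

Emit:
apply_moves:
  deltas:
    - {"dp":[-0.5,0.5,-2.5],"twist":[0,0.3,0],"jaw":45}
    - {"dp":[0,0,-2],"twist":[0,0,0],"jaw":45}
    - {"dp":[0,0,-2],"twist":[0,0,0],"jaw":45}
    - {"dp":[0,0,-1],"twist":[0,0,0],"jaw":45}

```text
time_s: 11.63
position: [572.2, -254.5, 86.6]
tool_rot: [-1.57, -0.002, -1.677]
contact_force: [-0.4, -0.7, -5.0]
finger_gap: 54.8
```

```bash
python3 st.py
```

```text
t 11.6333 q1,7 [0.048 0.653] pos [ 572.245 -254.535   86.605] yaw -1.6774554653604616 fixtilt [0.135 0.003 0.   ]
F [-0.39  -0.667 -4.988] M [0.04  0.032 0.007] gap 54.82530066262294
```

Emit:
apply_moves:
  deltas:
    - {"dp":[0,0,-0.8],"twist":[0.1,0,0],"jaw":45}
    - {"dp":[0,0,-0.8],"twist":[0,0,0],"jaw":45}
    - {"dp":[0,0,0],"twist":[0,0,0],"jaw":45}

```text
time_s: 11.88
position: [572.3, -254.4, 84.7]
tool_rot: [-1.571, -0.0, -1.677]
contact_force: [0.1, -0.3, -5.2]
finger_gap: 54.6
```

```bash
python3 st.py
```

```text
t 11.8833 q1,7 [0.05  0.656] pos [ 572.258 -254.443   84.671] yaw -1.6773541650912078 fixtilt [ 0.019 -0.002  0.   ]
F [ 0.062 -0.333 -5.243] M [-0.019  0.045 -0.041] gap 54.625380525970144
```

Emit:
apply_moves:
  deltas:
    - {"dp":[0,0,-0.6],"twist":[0,0,0],"jaw":45}
    - {"dp":[0,0,-0.4],"twist":[0,0,0],"jaw":45}

```text
time_s: 12.05
position: [572.3, -254.7, 84.4]
tool_rot: [-1.57, -0.0, -1.678]
contact_force: [-1.9, 1.6, 2.5]
finger_gap: 54.5
```

```bash
python3 st.py
```

```text
t 12.05 q1,7 [0.051 0.656] pos [ 572.342 -254.726   84.38 ] yaw -1.6775553863290964 fixtilt [0.028 0.036 0.   ]
F [-1.91   1.567  2.465] M [0.439 0.435 0.06 ] gap 54.525253783710994
```

Contact at TCP z = 84.4, exactly as predicted. Releasing.

Emit:
apply_moves:
  deltas:
    - {"dp":[0,0,0],"twist":[0,0,0],"jaw":62}
    - {"dp":[0,0,0],"twist":[0,0,0],"jaw":72}
    - {"dp":[0,0,0],"twist":[0,0,0],"jaw":85}
    - {"dp":[0,0,0],"twist":[0,0,0],"jaw":85}
    - {"dp":[0,0,0],"twist":[0,0,0],"jaw":85}

```text
time_s: 12.47
position: [574.0, -255.9, 86.3]
tool_rot: [-1.566, -0.002, -1.678]
contact_force: [-0.4, 0.2, -1.1]
finger_gap: 85.0
```

```bash
python3 st.py; python3 - <<'E'
from h import *
for n,(r0,r1,c0,c1) in dict(side=(170,370,290,430)).items():
    f=grab_frame(n)[:,:,::-1]; cv2.imwrite(f"pics/{n}8z.png",cv2.resize(f[r0:r1,c0:c1],None,fx=3,fy=3,interpolation=cv2.INTER_CUBIC))
E
```

```text
t 12.4667 q1,7 [0.051 0.656] pos [ 574.037 -255.891   86.253] yaw -1.6777429925614389 fixtilt [0.146 0.287 0.   ]
F [-0.402  0.171 -1.105] M [ 0.019  0.032 -0.021] gap 84.97618802744843
```

View pics/side8z.png

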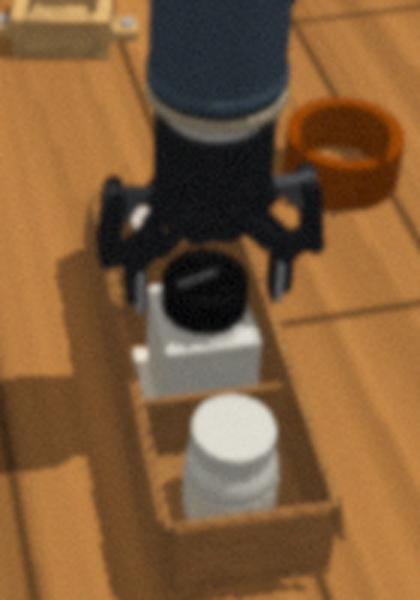

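Both fingers are clear of the lid. Retreat straight up, then move aside for a top view.

Emit:
apply_moves:
  deltas:
    - {"dp":[-1,1,8],"twist":[0,0,0],"jaw":85}
    - {"dp":[0,0,15],"twist":[0,0,0],"jaw":85}
    - {"dp":[0,0,25],"twist":[0,0,0],"jaw":85}
    - {"dp":[0,0,30],"twist":[0,0,0],"jaw":85}
    - {"dp":[0,0,30],"twist":[0,0,0],"jaw":85}
    - {"dp":[0,20,20],"twist":[0,0,0],"jaw":85}
    - {"dp":[0,38,5],"twist":[0,0,0],"jaw":85}
    - {"dp":[0,38,5],"twist":[0,0,0],"jaw":85}
    - {"dp":[0,38,5],"twist":[0,0,0],"jaw":85}
    - {"dp":[0,38,5],"twist":[0,0,0],"jaw":85}

```text
time_s: 13.35
position: [567.7, -88.9, 246.1]
tool_rot: [-1.564, -0.008, -1.697]
contact_force: [0.7, 0.5, 0.4]
finger_gap: 85.1
```

Emit:
apply_moves:
  deltas:
    - {"dp":[0,38,5],"twist":[0,0,0],"jaw":85}
    - {"dp":[0,38,5],"twist":[0,0,0],"jaw":85}
    - {"dp":[0,38,0],"twist":[0,0,0],"jaw":85}
    - {"dp":[0,38,0],"twist":[0,0,0],"jaw":85}
    - {"dp":[0,20,0],"twist":[0,0,0],"jaw":85}
    - {"dp":[0,0,0],"twist":[0,0,0],"jaw":85}

```text
time_s: 13.85
position: [565.4, 101.1, 262.0]
tool_rot: [-1.559, -0.001, -1.687]
contact_force: [-0.8, 0.9, -0.9]
finger_gap: 84.6
```

```bash
python3 st.py; python3 - <<'E'
from h import *
A=[]
for n,(r0,r1,c0,c1) in dict(side=(200,370,290,430),top=(150,240,350,500)).items():
    f=grab_frame(n)[:,:,::-1]; cv2.imwrite(f"pics/{n}9.png",f); cv2.imwrite(f"pics/{n}9z.png",cv2.resize(f[r0:r1,c0:c1],None,fx=3 if n=="side" else 5,fy=3 if n=="side" else 5,interpolation=cv2.INTER_CUBIC))
E
```

```text
t 13.85 q1,7 [-0.676 -0.067] pos [565.436 101.093 262.003] yaw -1.687451114742639 fixtilt [0.134 0.65  0.   ]
F [-0.775  0.881 -0.878] M [ 0.042 -0.055 -0.018] gap 84.60679602618951
```

View pics/side9.png

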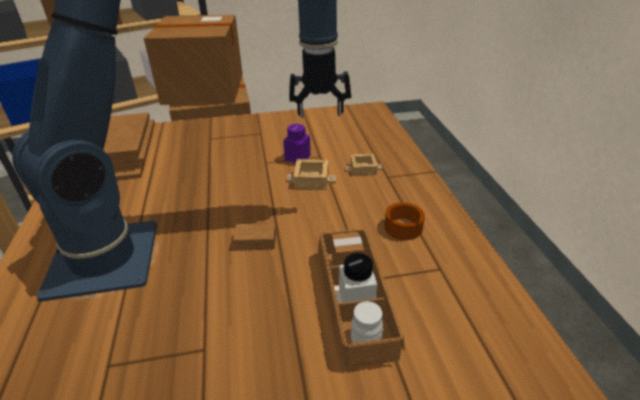

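View pics/top9z.png

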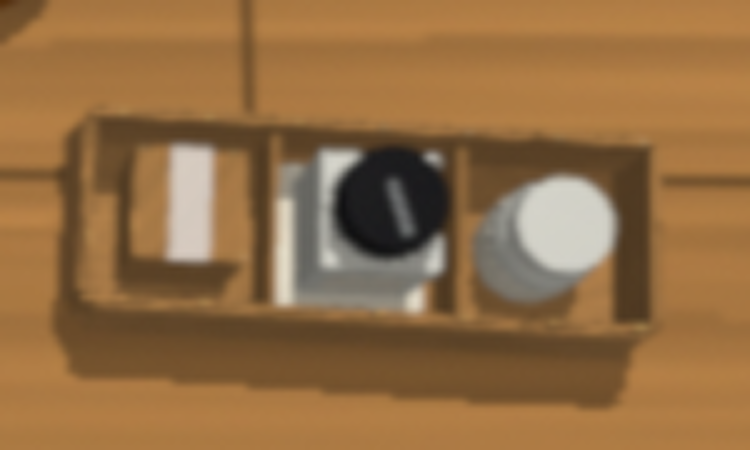

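View pics/side9z.png

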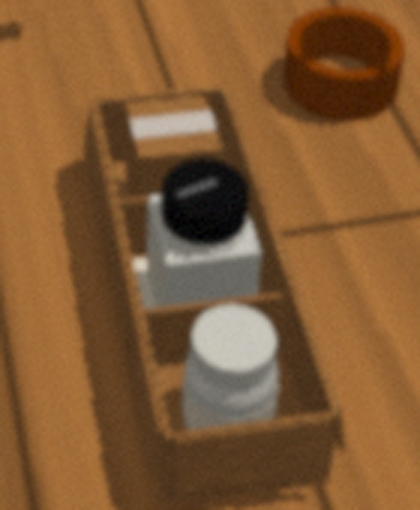

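```bash
python3 - <<'E'
from h import *
q=lambda x,y:(350+(x+.5)/5-.5,150+(y+.5)/5-.5)
P=np.array([onz("top",*q(*p),85) for p in [(320,148),(443,152),(445,272),(318,268)]]);print(P.round(1),P.mean(0))
t=cv2.imread("pics/top9.png");g=t.max(2);m=np.zeros_like(g);m[172:206,412:445]=(g[172:206,412:445]<45)*255
c=max(cv2.findContours(m,0,2)[0],key=cv2.contourArea);(u,v),r=cv2.minEnclosingCircle(c);print(r,onz("top",u,v,117.8))
E
```

```text
[[ 606.7 -221.8   85. ]
 [ 605.1 -288.3   85. ]
 [ 539.2 -286.5   85. ]
 [ 540.8 -218.5   85. ]] [ 572.96030134 -253.76510884   85.        ]
10.976311683654785 [ 570.08243685 -251.04705223  117.8       ]
```

```bash
python3 -c "
from plant import *;print(close_job())"
```

```text
the job is handed in; nothing more can be done
None
```

The canister's lid is screwed down snug, and the canister stands upright on the pad in the carton's empty middle cell. I handed the job in at about 14 s of the 67 s allowed.

- **Lid:** I turned it clockwise in the jig by about 2.7 rad. The torque held near 0.12 N m, then climbed to 0.68 N m while turning, which puts the liner at about 0.3 rad, inside the snug range. I let go to release the stored torque and took hold again. The mark on the lid moved about 2.6 rad relative to the canister, so it did not slip in the grip.
- **Placing:** I lifted the canister straight out, turned it about 16° to line up with the carton, and lowered it. It touched down at 84.4 mm tool height, the height worked out beforehand. The force was only a few newtons before I opened the fingers.
- **Last checks:** In the final pictures the shoulder corners centre at (573, -254) mm and the lid at (570, -251) mm. The pad was measured at about (572, -253) mm. The packed items, tape, flat box and look-alikes appear where they were.
- **Disagreements:** The side and top views differed by 4 mm on the lid and up to 7 mm on the carton. One torque reading of 0.23 N m before the liner met the rim dropped back to 0.12, so I took it as noise.

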